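# Set up the drying rack over the drip tray

### The arm

A 7-joint arm with a two-finger parallel gripper is mounted at the origin on the work surface. World frame = base frame: x ahead of the robot, y to its left, z up, the work surface at z = 0. Lengths are in m, angles in rad, forces in N, time in s.
With the tool pointing down it reaches from about 0.4 to 0.875 m from the base axis. Payload 19.3 kg.
Tool frame: the origin (TCP) lies on the centre line of the jaws, within the pads' length; the fingertips stand 14 mm ahead of it and the grasp point (between the pads) lies 5 mm behind it; z points along the fingers, y is the line along which they close (so a half turn about z gives the same grasp; the last joint's range is limited). The gripper opens to 85 mm and grips with 20 to 120 N. Pads are 22 mm wide; open, the fingers measure 114 mm over their backs; the gripper's body (76 mm by 85 mm) begins 54 mm behind the grasp point. The pads swing forward as they close: fully open they stand 13 mm farther back than shut.
Start: joints at [1.096, 0.521, -0.036, 1.599, 0.021, 1.021, -0.113], TCP at [0.246, -0.574, 0.245] pointing down, gripper open.
Joint ranges: [-2.91, 2.91], [-0.3, 2.13], [-1.5, 1.42], [0.17, 2.43], [-1.26, 4.41], [0.16, 1.93], [-2.52, 2.52]. Speed limits (rad/s): [1.89, 1.89, 2.39, 2.39, 3.01, 3.01, 3.01].

### API

Orientations are given as [roll, pitch, yaw] about the fixed x, y, z axes, in that order (R = Rz(yaw) Ry(pitch) Rx(roll)).
In Python, from workcell import bot, grab_frame, regions_of gives the robot as it stands. The module is installed in compiled form; this text tells all that it offers.
- The arm moves only by the tool play_rows, never from a script. Its argument "plan" is a list of rows, each a list of 3 entries, a list of its own where there are three numbers: the shift along the tool's x, y, z in units of 2.5 cm (1.0 is 2.5 cm), then the turn, a rotation vector about the tool's x, y, z in units of 0.15 rad (1.0 is 0.15 rad), then the closure, from -1 (fully open) to 1 (shut). In form: [[[tx, ty, tz], [rx, ry, rz], jaw], ...]. A call has 1 to 20 rows; each row shifts and turns the commanded pose from where the row before left it, along the tool's axes as they then stand; what a row does not reach is not made up. A row lasts 1/8 s, in which the tool goes at most 62.5 mm and 10.7 degrees, less where a joint would pass 70% of its speed; a pose out of reach is approached as far as the arm can. A call with a number of a shift or a turn outside -1 to 1 is refused whole. A call with a gripper value outside its range is refused whole. The fingers move at their own pace and stop on an object; "newtons" is the grip in N (left out, the last holds). Time passes only in rows, so rows that do not move let the fingers close. It gives the time, the measured TCP pose, the force, the opening and the grip force at its end, in the units of the state.
- bot.observe(): the state, without advancing time (a new reading comes with each control period).
- grab_frame(name): name is "scene" or "top" or "wrist"; returns a dict with "pixels" (420x560x3 uint8, red, green, blue), "depth" (420x560 float32, m along the optical axis (not along the pixel's ray), 0 where there is no reading), "camera_matrix" (3x3 intrinsics, pixels), "R" (3x3) and "t" (3): a world point X has camera coordinates R X + t. Camera axes: x right, y down, z forward; pixel columns grow to the right and rows downward; lengths in m; the calibration is good to about 2 mm. A picture is of the moment at which its call begins.
- bot.job_done(): hands the job in; it is judged then, once.
Trained networks look in the newest picture that a camera, given by its name, has taken for a name from the list of things; names that differ only in an ending like _2 or _b are one class to them, and where a whole thing is asked for, a point or a joint stands for the part that bears it (a point fixed in the world has none). Each returns a list of dicts, best first, with "p" (0 to 1); they miss things now and then, are a little off and sometimes report something else, mostly with a low value. They report only what shows in the picture. A call takes as long as a camera call. They do not tell look-alikes from the thing itself.
- regions_of(thing, camera): "mask" (420x560 bool, what is visible of it) and "box" ([left, top, right, bottom] in pixels, round what is visible of it).
The state is a dict: "clock": time; "qpos": joint angles; "qd": joint speeds; "joint_efforts": joint torques, N m; "position": TCP position; "tool_rot": TCP orientation; "force": force on the tool from outside, world axes, zero at the start; "moment": the same for the moment, N m; "grip_width": finger opening in m; "finger_force": force on a finger pad.
Only numpy, scipy, OpenCV 4.12 (cv2) and the standard library are available. Lean on these libraries where they do the work, as an engineer would, in place of code of your own. Each camera call takes 0.05 s, during which the arm holds its last target. There are 200 camera calls.

### The job

Make up the drying rack and put the washed tools on it. First lay the wide wooden bar across the two bearers, flush against their far stops, then lay the narrow bar across them flush against the near stops, each about centred over the tray; next lay the brush across both bars, bristles up, then the spoon beside it, bowl up, both lengthwise between far and near bar, about midway, over the tray and not touching each other. Leave everything else on the table where it is, and let go of it all.

Things in the scene. Friction and masses are not known exactly. Their poses are not given: they have to be found in the camera images.
- rack: Fixed rack: two wooden bearers 220 long (x), 30 wide, 45 high, centre lines at y = +80 and -80. On both ends of each bearer a stop 12 high, 15 long; stop faces look inward at x = +95 (far stops) and -95 (near stops). Between the bearers only an aluminium drip tray 200 x 126, 15 high: fingers may reach down to z = 20. Origin: centre of underside, x to the far stops, away from the robot, z up
- wide_bar: Loose wide wooden bar, 40 (x) x 210 (y, lengthwise) x 18 thick (z), about 100 g. Origin at the centre of its underside, z up
- narrow_bar: Loose narrow wooden bar, 22 (x) x 210 (y, lengthwise) x 18 thick (z), about 55 g. Origin at the centre of its underside, z up
- brush: Loose grey silicone brush, 190 long (x -95 to +95), lying on its flat back, black bristles up. Handle 24 wide (y), 14 thick, x -95 to +25; head 48 wide, 14 thick, x +25 to +95, bristles up to z = 24. Origin: mid-length on the flat underside, x to the head, z up; 90 g
- spoon: Loose steel tablespoon, 200 long (x -99 to +101), bowl up. Bowl 46 across, 14 high, centred at x = +78, flat foot of 14 radius at z = 0; handle 14 wide (y), 5 thick, its middle at z = 10 at x = +50, 8.5 at x = -30, 3 at x = -98. Balances near x = +15. Origin: mid-length at underside height, x to the bowl, z up; 65 g
- offcut: Bystander: loose short wooden offcut 40 (x) x 110 (y) x 18, too short to span the bearers. Origin at the centre of its underside
- peg_a: Bystander: loose orange plastic clothes peg 75 (x) x 15 x 11 high, left of the rack (+y). Origin at the centre of its underside
- peg_b: Bystander: the same kind of orange peg, right of the rack (-y). Origin at the centre of its underside
Mind the look-alikes: they are no part of the job. What is shaped like the narrow_bar but red is not meant.

How it is judged:
On the way, in this order (a step that is already met when the one before it is completed fails the run):
1. the wide bar lies across both bearers, flush against the far stops, let go (x of wide_bar in the frame of rack between 0.07 and 0.08 m and y of wide_bar in the frame of rack between -0.025 and 0.025 m and z of wide_bar in the frame of rack between 0.041 and 0.049 m and angle between the y axis of wide_bar and the y axis of rack, either way round below 0.04 rad and angle between wide_bar's own z axis and vertical below 0.05 rad and contact force between wide_bar and the fingers below 0.05 N), for 0.2 s.
2. then the narrow bar lies across both bearers, flush against the near stops, let go (x of narrow_bar in the frame of rack between -0.089 and -0.079 m and y of narrow_bar in the frame of rack between -0.025 and 0.025 m and z of narrow_bar in the frame of rack between 0.041 and 0.049 m and angle between the y axis of narrow_bar and the y axis of rack, either way round below 0.04 rad and angle between narrow_bar's own z axis and vertical below 0.05 rad and contact force between narrow_bar and the fingers below 0.05 N), for 0.2 s.
3. then the brush rests lengthwise on both bars, bristles up, let go (y of brush in the frame of rack between -0.062 and 0.062 m and x of brush in the frame of rack between -0.03 and 0.03 m and angle between the x axis of brush and the x axis of rack, either way round below 0.3 rad and angle between brush's own z axis and vertical below 0.2 rad and contact force between brush and wide_bar above 0.03 N and contact force between brush and narrow_bar above 0.03 N and contact force between brush and the fingers below 0.05 N), for 0.2 s.
4. then the spoon rests lengthwise on both bars, bowl up, let go (y of spoon in the frame of rack between -0.062 and 0.062 m and x of spoon in the frame of rack between -0.03 and 0.03 m and angle between the x axis of spoon and the x axis of rack, either way round below 0.3 rad and angle between spoon's own z axis and vertical below 0.2 rad and contact force between spoon and wide_bar above 0.03 N and contact force between spoon and narrow_bar above 0.03 N and contact force between spoon and the fingers below 0.05 N), for 0.2 s.
At the end, for the whole second after the job is handed in: Bars flat on both bearers: wide within 5 mm of the far stops, narrow of the near stops, square to 0.04 rad, centred to 25 mm. Brush and spoon each on both bars, bristles and bowl up, along the bearers to 0.3 rad, centred to 30 mm, over the tray, not touching. All at rest and let go (all of step 1 and all of step 2 and all of step 3 and all of step 4 and contact force between brush and spoon below 0.02 N and linear speed of each of wide_bar, narrow_bar, brush, spoon below 0.02 m/s).
It fails at once if the offcut or a peg is moved more than 30 mm (distance of any of peg_a, peg_b, offcut from where it was at the start of the episode above 0.03 m).
It also fails if it takes over 72 s, if anything falls off the work surface, if the arm or the gripper's body presses on something with over 40 N, if the wrist force passes 120 N, or if a joint passes its speed limit or range.

## Working session

There is one attempt and no reset: what is moved stays moved. The work goes in short steps, Python scripts to look and compute and a tool call to move; the robot and the scene stay as the last step left them, time stands still between calls to the robot, and variables do not carry over. Pictures are saved under pics/ and viewed, at most 10 in all, crops included, and the job is handed in when it is done.

Besides the shell and the picture viewer there is one more tool, called after ">>>" as a command line: name --argument value ..., lists and objects as JSON in quotes. play_rows: Moves the arm, as the interface text tells. Its arguments: {"type":"object","properties":{"plan":{"type":"array"},"newtons":{"type":"number"}},"required":["plan"]}

```bash
mkdir -p pics; cat > h.py <<'E'
import numpy as np, cv2
from workcell import bot, grab_frame, regions_of
def world(f,mask):
    v,u=np.nonzero(mask&(f["depth"]>0)); d=f["depth"][v,u]; K=f["camera_matrix"]
    c=np.stack([(u-K[0,2])/K[0,0]*d,(v-K[1,2])/K[1,1]*d,d],1)
    return (c-f["t"])@f["R"]
def rect(P):
    (c,s,a)=cv2.minAreaRect((P[:,:2]*1000).astype(np.float32))
    b=cv2.boxPoints((c,s,a)); e=[b[1]-b[0],b[2]-b[1]]; e=max(e,key=np.linalg.norm)
    return np.round(c,1),np.round(sorted(s),1),round(float(np.arctan2(e[1],e[0])),3)
E
python3 - <<'E'
from h import *
print(bot.observe())
s=grab_frame("scene");t=grab_frame("top")
cv2.imwrite("pics/a.png",s["pixels"][...,::-1]);cv2.imwrite("pics/b.png",t["pixels"][...,::-1])
for n in "rack wide_bar narrow_bar brush spoon offcut peg_a peg_b".split():
    for r in regions_of(n,"top"):
        P=world(t,r["mask"]); 
        if len(P)<10: continue
        zt=np.percentile(P[:,2],95); print(n,round(r["p"],2),np.round(r["box"]),len(P),*rect(P),"z",np.round(np.percentile(P[:,2],[5,50,95]),4),t["pixels"][r["mask"]].mean(0).round())
E
```

```text
{'clock': 0.0, 'qpos': array([ 1.09580244,  0.52202866, -0.0362853 ,  1.59999025,  0.02119829,
        1.02112948, -0.11275453]), 'qd': array([ 1.89435091e-03, -3.54176065e-04,  8.24433458e-04,  4.64094587e-05,
       -2.98036154e-04, -3.72620428e-04,  5.75685453e-04]), 'joint_efforts': array([-7.76868674e-04, -9.27117920e+01,  1.97945796e+00, -3.69941032e+01,
        1.78076571e-02,  8.11851409e-03, -1.24710973e-04]), 'position': array([ 0.24595992, -0.57421495,  0.24472344]), 'tool_rot': array([-3.14042630e+00,  1.03995808e-04,  4.04791734e-01]), 'force': array([-0.60192494,  0.01470586, -0.09279931]), 'moment': array([ 0.03691959, -0.01530614,  0.04373008]), 'finger_force': 0.0, 'grip_width': 0.08558920579700938}
rack 0.75 [229. 116. 300. 200.] 5207 [584.9  35.2] [190.2 219.3] -0.056 z [-0.0005  0.0073  0.0522] [162. 144. 138.]
rack 0.28 [356. 144. 432. 163.] 1078 [ 600.2 -318.7] [ 41.5 208.6] -1.539 z [0.0123 0.019  0.0245] [126.  91.  56.]
wide_bar 0.67 [358. 140. 432. 164.] 1219 [ 602.7 -322.2] [ 49.6 217.4] -1.531 z [0.0044 0.0188 0.0243] [128.  94.  59.]
narrow_bar 0.93 [134.
[... 315 characters left out ...]
21. 115. 108.]
spoon 0.78 [126. 204. 202. 217.] 514 [436.3 312.9] [ 41.7 199.3] 1.52 z [0.0017 0.0096 0.0171] [135. 127. 123.]
offcut 0.95 [259. 226. 303. 247.] 652 [368.  -10.8] [ 43.9 111.6] 1.566 z [0.0066 0.0188 0.0239] [132.  96.  60.]
peg_a 0.53 [123. 184. 145. 192.] 145 [508.5 396.9] [16.4 70. ] 1.544 z [-0.0001  0.0094  0.0158] [173. 119.  63.]
peg_a 0.45 [409. 181. 436. 187.] 183 [ 510.7 -398.9] [21.2 78.4] 1.558 z [-0.0021  0.0096  0.0165] [169. 118.  68.]
peg_b 0.53 [123. 184. 145. 192.] 145 [508.5 396.9] [16.4 70. ] 1.544 z [-0.0001  0.0094  0.0158] [173. 119.  63.]
peg_b 0.45 [409. 181. 436. 187.] 183 [ 510.7 -398.9] [21.2 78.4] 1.558 z [-0.0021  0.0096  0.0165] [169. 118.  68.]
```

View pics/a.png

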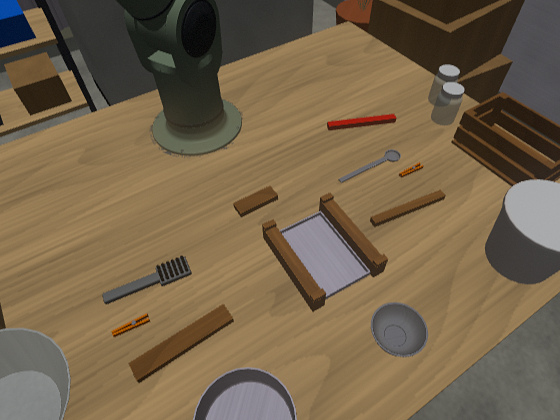

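View pics/b.png

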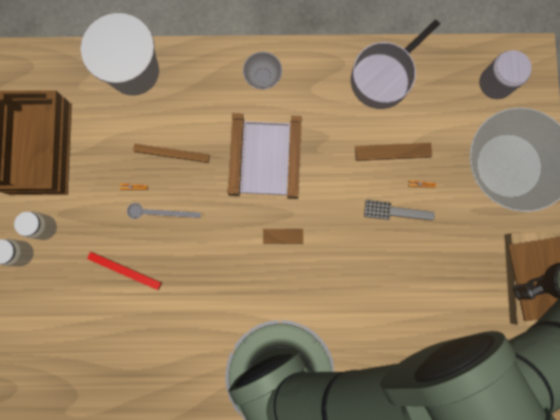

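The wide bar is right of the rack at top-view pixel (393,152) and the narrow one left at (172,153). The red look-alike is at (125,270). The brush (398,212) and spoon (163,212) both have their head ends towards +y, and the rack is at (265,156).

```bash
cat >> h.py <<'E'
from scipy.spatial.transform import Rotation as Ro
def rows(x,y,z,yaw,start=None,maxs=1.0):
    "constant row, repeated n times, from measured pose (or start=(x,y,z,yaw)) to the target, tool down"
    if start is None:
        o=bot.observe(); p=o["position"]; R=Ro.from_euler("xyz",o["tool_rot"])
    else: p=np.array(start[:3]); R=Ro.from_euler("xyz",[np.pi,0,start[3]])
    G=Ro.from_euler("xyz",[np.pi,0,yaw]); rel=R.inv()*G; pr=R.inv().apply(np.array([x,y,z])-p); rv=rel.as_rotvec()
    n=1
    while True:
        r=Ro.from_rotvec(rv/n); S=sum((Ro.from_rotvec(rv/n*k).as_matrix() for k in range(n)))
        t=np.linalg.solve(S,pr)
        if np.abs(t).max()/.025<=maxs and np.abs(rv/n).max()/.15<=1: break
        n+=1
    print(n,"x",np.round(t/.025,3).tolist(),np.round(rv/n/.15,3).tolist())
E
python3 - <<'E'
from h import *
t=grab_frame("top")
rk=None
for n in ["rack","wide_bar","narrow_bar"]:
    r=regions_of(n,"top")[0]; m=r["mask"]
    P=world(t,cv2.dilate(m.astype(np.uint8),np.ones((5,5)))>0)
    if n!="rack":
        P=P[(P[:,2]>.014)&(P[:,2]<.03)]; print(n,len(P),*rect(P),np.median(P[:,2]))
    else:
        P=P[(P[:,2]>.038)]; print(n,len(P),*rect(P))
        for s in(1,-1):
            Q=P[(s*(P[:,1]-.035)>.05)]; print(s,len(Q),*rect(Q))
print("yaw1.6 above wide"); rows(.603,-.322,.2,1.61)
E
```

```text
rack 1808 [585.6  35.1] [190.5 220.5] -0.054
1 910 [589.7 114.7] [ 30.9 220. ] -0.053
-1 898 [581.2 -45. ] [ 30.1 220.5] -0.055
wide_bar 1044 [ 600.1 -319.7] [ 41.7 211.6] -1.533 0.019219955513475218
narrow_bar 567 [600.9 294.2] [ 23.4 209.4] 1.413 0.018801968595362435
yaw1.6 above wide
18 x [0.967, 0.362, 0.101] [-0.0, -0.0, -0.446]
```

>>> play_rows --newtons 50 --plan '[[[0.967,0.362,0.13],[0,0,-0.446],-0.5],[[0.967,0.362,0.13],[0,0,-0.446],-0.5],[[0.967,0.362,0.13],[0,0,-0.446],-0.5],[[0.967,0.362,0.13],[0,0,-0.446],-0.5],[[0.967,0.362,0.13],[0,0,-0.446],-0.5],[[0.967,0.362,0.13],[0,0,-0.446],-0.5],[[0.967,0.362,0.13],[0,0,-0.446],-0.5],[[0.967,0.362,0.13],[0,0,-0.446],-0.5],[[0.967,0.362,0.13],[0,0,-0.446],-0.5],[[0.967,0.362,0.13],[0,0,-0.446],-0.5],[[0.967,0.362,0.13],[0,0,-0.446],-0.5],[[0.967,0.362,0.13],[0,0,-0.446],-0.5],[[0.967,0.362,0.13],[0,0,-0.446],-0.5],[[0.967,0.362,0.13],[0,0,-0.446],-0.5],[[0.967,0.362,0.13],[0,0,-0.446],-0.5],[[0.967,0.362,0.13],[0,0,-0.446],-0.5],[[0.967,0.362,0.13],[0,0,-0.446],-0.5],[[0.967,0.362,0.13],[0,0,-0.446],-0.5],[[0,0,0],[0,0,0],-0.5]]'

```text
clock: 3.08
position: [0.6043, -0.3191, 0.1866]
tool_rot: [3.141, -0.001, 1.615]
force: [0.0, -1.4, -0.4]
grip_width: 0.0639
finger_force: 0.0
```

```bash
python3 - <<'E'
from h import *
f=grab_frame("wrist"); cv2.imwrite("pics/c.png",f["pixels"][...,::-1])
print(bot.observe()["position"],bot.observe()["tool_rot"],bot.observe()["qpos"],bot.observe()["grip_width"])
for r in regions_of("wide_bar","wrist"):
    P=world(f,r["mask"]);P=P[P[:,2]>.012]; print(r["p"],len(P),*rect(P),np.median(P[:,2]))
rows(.600,-.320,.018,1.609)
E
```

```text
[ 0.60357053 -0.32087238  0.18667627] [-3.14145447e+00 -2.83124309e-04  1.61153991e+00] [ 0.61551072  0.69360311 -0.34945359  1.47000472  0.25891858  1.0238544
  0.24610852] 0.06414598765715414
0.84 7650 [ 601.1 -318.3] [ 40.1 208.9] -1.535 0.019752119610712684
7 x [0.013, -0.017, 0.964] [-0.0, 0.0, 0.001]
```

>>> play_rows --newtons 50 --plan '[[[0.02,-0.02,0.96],[0,0,0],-0.5],[[0.02,-0.02,0.96],[0,0,0],-0.5],[[0.02,-0.02,0.96],[0,0,0],-0.5],[[0.02,-0.02,0.96],[0,0,0],-0.5],[[0,-0.02,0.96],[0,0,0],-0.5],[[0,0,0.96],[0,0,0],-0.5],[[0,0,0.96],[0,0,0],-0.5],[[0,0,0],[0,0,0],-0.3],[[0,0,0],[0,0,0],1],[[0,0,0],[0,0,0],1],[[0,0,0],[0,0,0],1],[[0,0,0],[0,0,0],1]]'

```text
clock: 4.68
position: [0.6009, -0.3205, 0.0196]
tool_rot: [3.141, 0.001, 1.609]
force: [0.0, 0.6, 7.6]
grip_width: 0.0388
finger_force: 51.9
```

```bash
python3 - <<'E'
from h import *
rows(.6578,.0311,.1196,1.517,start=(.6009,-.3205,.1196,1.609))
E
```

```text
15 x [0.939, 0.147, 0.0] [0.0, -0.0, 0.041]
```

>>> play_rows --plan '[[[0,0,-1],[0,0,0],1],[[0,0,-1],[0,0,0],1],[[0,0,-1],[0,0,0],1],[[0,0,-1],[0,0,0],1],[[0.939,0.147,0],[0,0,0.041],1],[[0.939,0.147,0],[0,0,0.041],1],[[0.939,0.147,0],[0,0,0.041],1],[[0.939,0.147,0],[0,0,0.041],1],[[0.939,0.147,0],[0,0,0.041],1],[[0.939,0.147,0],[0,0,0.041],1],[[0.939,0.147,0],[0,0,0.041],1],[[0.939,0.147,0],[0,0,0.041],1],[[0.939,0.147,0],[0,0,0.041],1],[[0.939,0.147,0],[0,0,0.041],1],[[0.939,0.147,0],[0,0,0.041],1],[[0.939,0.147,0],[0,0,0.041],1],[[0.939,0.147,0],[0,0,0.041],1],[[0.939,0.147,0],[0,0,0.041],1],[[0.939,0.147,0],[0,0,0.041],1],[[0,0,0],[0,0,0],1]]'

```text
clock: 7.18
position: [0.6574, 0.0338, 0.1189]
tool_rot: [3.141, -0.001, 1.519]
force: [-1.4, -1.0, -1.4]
grip_width: 0.0384
finger_force: 51.0
```

```bash
python3 - <<'E'
from h import *
o=bot.observe();print(o["position"],o["tool_rot"],o["force"])
f=grab_frame("wrist"); cv2.imwrite("pics/d.png",f["pixels"][...,::-1])
f2=grab_frame("top")
for n,g in (("wrist",f),("top",f2)):
  for r in regions_of("wide_bar",n)[:2]:
    P=world(g,r["mask"]);z=np.percentile(P[:,2],90);Q=P[P[:,2]>.1]
    if len(Q)>30: print(n,r["p"],len(Q),*rect(Q),np.median(Q[:,2]))
rows(.6568,.0311,.0655,1.517)
E
```

```text
[0.65743591 0.03382951 0.11892892] [ 3.14142211e+00 -1.10251135e-03  1.51939043e+00] [-1.35160464 -0.96134547 -1.39784116]
wrist 0.59 27557 [658.6  61.9] [ 40.4 157.8] 1.517 0.11909083438227566
top 0.88 447 [630.1  79.7] [ 63.9 148.3] 0.784 0.11785950813632849
3 x [0.01, -0.007, 0.711] [-0.0, 0.001, -0.003]
```

>>> play_rows --plan '[[[0,0,0.72],[0,0,0],1],[[0,-0.04,0.72],[0,0,0],1],[[0,0,0.72],[0,0,0],1],[[0,0,0],[0,0,0],1],[[0,0.1,0],[0,0,0],1],[[0,0.08,0],[0,0,0],1],[[0,0,0],[0,0,0],1]]'

```text
clock: 8.25
position: [0.6611, 0.0312, 0.0648]
tool_rot: [3.141, -0.0, 1.517]
force: [-0.1, 0.2, -0.6]
grip_width: 0.0387
finger_force: 57.0
```

>>> play_rows --plan '[[[0,0,0.06],[0,0,0],1],[[0,0.04,0],[0,0,0],1],[[0,0,0],[0,0,0],1]]'

```text
clock: 8.62
position: [0.6618, 0.0312, 0.0632]
tool_rot: [-3.141, 0.0, 1.517]
force: [-0.9, 0.6, -1.9]
grip_width: 0.0388
finger_force: 57.0
```

```bash
python3 - <<'E'
from h import *
f=grab_frame("wrist"); cv2.imwrite("pics/e.png",f["pixels"][...,::-1])
E
```

```text
(no output)
```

View pics/e.png

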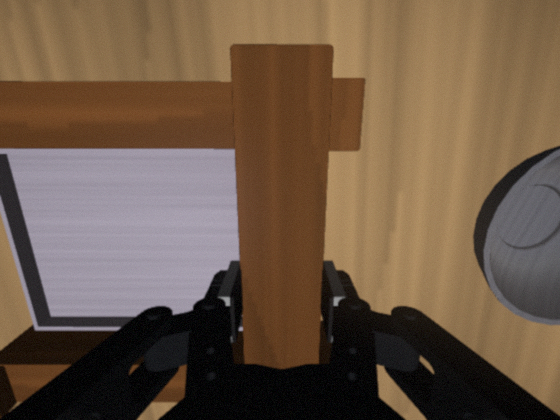

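The picture shows the bar crossing the +y bearer. Its far edge (px 330) meets the stop, which spans 330–363. I'll check heights and the gap by depth.

```bash
python3 - <<'E'
from h import *
f=grab_frame("wrist"); 
W=np.zeros(f["depth"].shape+(3,)); v,u=np.nonzero(f["depth"]>0); W[v,u]=world(f,f["depth"]>0)
c,s=np.cos(-.054),np.sin(-.054)
X=W[...,0]-.5854; Y=W[...,1]-.035; xr=c*X+s*Y; yr=-s*X+c*Y
for row in (100,125,180):
    print([ (round(xr[row,q]*1e3,1),round(yr[row,q]*1e3),round(W[row,q,2]*1e3,1)) for q in (150,210,228,240,290,325,329,332,335,340,355,360,366)])
E
```

```text
[(np.float64(14.9), 89, np.float64(45.1)), (np.float64(43.2), 88, np.float64(46.1)), (np.float64(51.7), 88, np.float64(46.9)), (np.float64(59.8), 87, np.float64(66.5)), (np.float64(79.8), 87, np.float64(66.2)), (np.float64(93.8), 87, np.float64(66.0)), (np.float64(95.3), 87, np.float64(66.9)), (np.float64(97.7), 87, np.float64(59.2)), (np.float64(99.0), 87, np.float64(59.0)), (np.float64(100.9), 87, np.float64(60.3)), (np.float64(107.8), 87, np.float64(57.7)), (np.float64(109.4), 87, np.float64(59.9)), (np.float64(127.4), 92, np.float64(1.8))]
[(np.float64(14.0), 77, np.float64(46.4)), (np.float64(42.5), 77, np.float64(46.7)), (np.float64(51.0), 77, np.float64(46.5)), (np.float64(59.4), 77, np.float64(66.7)), (np.float64(79.8), 77, np.float64(65.9)), (np.float64(94.2), 77, np.float64(66.4)), (np.float64(95.9), 77, np.float64(65.8)), (np.float64(98.3), 77, np.float64(58.9)), (np.float64(99.6), 77, np.float64(58.9)), (np.float64(101.9), 77, np.float64(58.2)), (np.float64(108.1), 77, np.float64(59.5)), (np.float64(110.9), 77, np.float64(57.1)), (np.float64(128.8), 77, np.float64(0.9))]
[(np.float64(-8.1), 44, np.float64(5.0)), (np.float64(30.5), 44, np.float64(5.1)), (np.float64(42.3), 44, np.float64(6.3)), (np.float64(58.3), 55, np.float64(65.7)), (np.float64(80.0), 55, np.float64(66.6)), (np.float64(95.2), 55, np.float64(66.1)), (np.float64(107.4), 43, np.float64(1.1)), (np.float64(109.3), 43, np.float64(1.8)), (np.float64(111.3), 43, np.float64(1.3)), (np.float64(114.4), 43, np.float64(2.1)), (np.float64(124.5), 43, np.float64(1.0)), (np.float64(127.6), 43, np.float64(1.7)), (np.float64(131.5), 43, np.float64(1.6))]
```

Flush with the stop, and about 2 mm above the bearers. Lower it and let go.

>>> play_rows --plan '[[[0,0,0.06],[0,0,0],1],[[0,0,0.04],[0,0,0],1],[[0,0,0],[0,0,0],1]]'

```text
clock: 9.1
position: [0.6618, 0.0312, 0.0616]
tool_rot: [3.141, 0.0, 1.517]
force: [-8.4, -1.7, 13.9]
grip_width: 0.0385
finger_force: 58.7
```

>>> play_rows --plan '[[[0,0,0],[0,0,0],-0.6],[[0,0,0],[0,0,0],-0.6],[[0,0,0],[0,0,0],-0.6],[[0,0,-0.6],[0,0,0],-0.6],[[0,0,-1],[0,0,0],-0.6],[[0,0,-1],[0,0,0],-0.6],[[0,0,-1],[0,0,0],-0.6],[[0,0,-1],[0,0,0],-0.6]]'

```text
clock: 10.1
position: [0.662, 0.0313, 0.1778]
tool_rot: [3.141, -0.0, 1.517]
force: [-0.2, -0.3, -0.2]
grip_width: 0.0685
finger_force: 0.0
```

```bash
python3 - <<'E'
from h import *
f=grab_frame("wrist"); print(bot.observe()["grip_width"])
for r in regions_of("wide_bar","wrist")[:1]:
    P=world(f,r["mask"]);Q=P[P[:,2]>.058];print(r["p"],len(Q),*rect(Q),np.median(Q[:,2]))
rows(.601,.294,.15,1.413)
E
```

```text
0.06848297633131693
0.86 11030 [661.9  32.8] [ 40.8 209.6] 1.514 0.06474076009522622
11 x [0.928, -0.322, 0.108] [0.003, -0.001, 0.063]
```

>>> play_rows --plan '[[[0.928,-0.322,0.108],[0,0,0.063],-0.6],[[0.928,-0.322,0.108],[0,0,0.063],-0.6],[[0.928,-0.322,0.108],[0,0,0.063],-0.6],[[0.928,-0.322,0.108],[0,0,0.063],-0.6],[[0.928,-0.322,0.108],[0,0,0.063],-0.6],[[0.928,-0.322,0.108],[0,0,0.063],-0.6],[[0.928,-0.322,0.108],[0,0,0.063],-0.6],[[0.928,-0.322,0.108],[0,0,0.063],-0.6],[[0.928,-0.322,0.108],[0,0,0.063],-0.6],[[0.928,-0.322,0.108],[0,0,0.063],-0.6],[[0.928,-0.322,0.108],[0,0,0.063],-0.6],[[0,0,0],[0,0,0],-0.6]]'

```text
clock: 11.7
position: [0.5986, 0.2962, 0.1462]
tool_rot: [-3.141, -0.001, 1.416]
force: [0.8, -0.5, 0.2]
grip_width: 0.0683
finger_force: 0.0
```

```bash
python3 - <<'E'
from h import *
f=grab_frame("wrist")
for r in regions_of("narrow_bar","wrist")[:2]:
    P=world(f,r["mask"]);Q=P[P[:,2]>.012];print(r["p"],len(Q),*rect(Q),np.median(Q[:,2]),f["pixels"][r["mask"]].mean(0))
rows(.6015,.294,.0185,1.413)
E
```

```text
0.68 5401 [602.4 295.7] [ 22.  209.7] 1.412 0.019729224855626556 [95.94018038 62.61365728 35.08503589]
6 x [0.005, 0.012, 0.852] [0.0, 0.0, 0.0]
```

>>> play_rows --plan '[[[0,0.05,1],[0,0,0],-0.6],[[0,0.05,1],[0,0,0],-0.6],[[0.04,0,1],[0,0,0],-0.6],[[0,0,1],[0,0,0],-0.4],[[0,0,0.95],[0,0,0],-0.2],[[0,0,0],[0,0,0],0],[[0,0,0],[0,0,0],1],[[0,0,0],[0,0,0],1],[[0,0,0],[0,0,0],1],[[0,0,0],[0,0,0],1]]'

```text
clock: 13.05
position: [0.6029, 0.2948, 0.0235]
tool_rot: [3.14, -0.001, 1.413]
force: [-1.0, -1.1, 7.2]
grip_width: 0.0206
finger_force: 49.7
```

```bash
python3 - <<'E'
from h import *
o=bot.observe();p=o["position"];print(p,o["tool_rot"])
c,s=np.cos(-.054),np.sin(-.054)
T=np.array([.5862,.035])+np.array([[c,-s],[s,c]])@[-.080,0]; print(T)
rows(T[0],T[1],p[2]+.1,1.517,start=(p[0],p[1],p[2]+.1,o["tool_rot"][2]))
E
```

```text
[0.60289373 0.29475169 0.02354336] [ 3.14017608e+00 -9.19947148e-04  1.41261917e+00]
[0.50631661 0.0393179 ]
11 x [-0.962, -0.247, -0.0] [0.0, 0.0, -0.063]
```

>>> play_rows --plan '[[[0,0,-1],[0,0,0],1],[[0,0,-1],[0,0,0],1],[[0,0,-1],[0,0,0],1],[[0,0,-1],[0,0,0],1],[[-0.962,-0.247,0],[0,0,-0.063],1],[[-0.962,-0.247,0],[0,0,-0.063],1],[[-0.962,-0.247,0],[0,0,-0.063],1],[[-0.962,-0.247,0],[0,0,-0.063],1],[[-0.962,-0.247,0],[0,0,-0.063],1],[[-0.962,-0.247,0],[0,0,-0.063],1],[[-0.962,-0.247,0],[0,0,-0.063],1],[[-0.962,-0.247,0],[0,0,-0.063],1],[[-0.962,-0.247,0],[0,0,-0.063],1],[[-0.962,-0.247,0],[0,0,-0.063],1],[[-0.962,-0.247,0],[0,0,-0.063],1],[[0,0,0],[0,0,0],1],[[0,0,0],[0,0,0],1]]'

```text
clock: 15.18
position: [0.5059, 0.0397, 0.1228]
tool_rot: [3.141, -0.0, 1.517]
force: [0.9, 0.1, -0.4]
grip_width: 0.0208
finger_force: 49.1
```

```bash
python3 - <<'E'
from h import *
o=bot.observe();p=o["position"];print(p,o["tool_rot"],o["grip_width"])
f=grab_frame("wrist")
P=world(f,f["depth"]>0); Q=P[(P[:,2]>.1)&(P[:,2]<.135)&(P[:,1]>.06)]; Q=Q[(abs(Q[:,0]-.506)<.03)]; print(len(Q),*rect(Q),np.median(Q[:,2]))
rows(.5063,.0393,.069,1.517)
E
```

```text
[0.50591761 0.03967849 0.1227644 ] [ 3.14069308e+00 -4.09415595e-04  1.51672461e+00] 0.02079489201927978
9655 [509.  102.7] [22.1 86.7] 1.515 0.11892658316070158
3 x [-0.009, 0.006, 0.715] [0.002, -0.001, 0.001]
```

>>> play_rows --plan '[[[0,0,0.72],[0,0,0],1],[[0,0,0.72],[0,0,0],1],[[0,0,0.74],[0,0,0],1],[[0,0,0],[0,0,0],1],[[0,-0.09,0],[0,0,0],1],[[0,-0.07,0],[0,0,0],1],[[0,0,0],[0,0,0],1]]'

```text
clock: 16.1
position: [0.5027, 0.0399, 0.0685]
tool_rot: [3.139, -0.001, 1.517]
force: [5.5, 1.2, -3.1]
grip_width: 0.0199
finger_force: 54.6
```

>>> play_rows --plan '[[[0,0,0.06],[0,0,0],1],[[0,-0.03,0.03],[0,0,0],1],[[0,0,0],[0,0,0],1]]'

```text
clock: 16.48
position: [0.5027, 0.0398, 0.0666]
tool_rot: [3.137, -0.001, 1.517]
force: [9.9, -0.8, 1.3]
grip_width: 0.0206
finger_force: 55.2
```

```bash
python3 - <<'E'
from h import *
f=grab_frame("wrist"); cv2.imwrite("pics/f.png",f["pixels"][...,::-1])
P=world(f,f["depth"]>0); Q=P[(P[:,2]>.062)&(P[:,2]<.075)&(P[:,1]>.06)]; Q=Q[(abs(Q[:,0]-.506)<.03)]; print(len(Q),*rect(Q),np.median(Q[:,2]))
Q=P[(P[:,2]>.040)&(P[:,2]<.052)&(P[:,1]>.06)&(abs(P[:,0]-.58)<.05)]; print(np.median(Q[:,2]))
E
```

```text
10016 [506.  102.6] [22.1 86.3] 1.515 0.06548464247404709
0.046733457487164384
```

View pics/f.png

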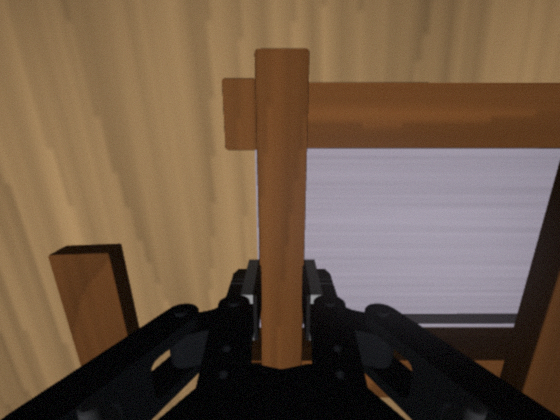

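The narrow bar sits against the near stop (bar px 257–308, stop 223–256). Release it and head for the brush.

>>> play_rows --plan '[[[0,0,0.02],[0,0,0],1],[[0,0,0],[0,0,0],-0.2],[[0,0,0],[0,0,0],-0.2],[[0,0,-0.6],[0,0,0],-0.2],[[0,0,-1],[0,0,0],-0.2],[[0,0,-1],[0,0,0],-0.2],[[0,0,-1],[0,0,0],-0.2],[[0,0,-1],[0,0,0],-0.2],[[0,0,0],[0,0,0],-0.2]]'

```text
clock: 17.65
position: [0.5015, 0.0396, 0.1824]
tool_rot: [3.138, -0.0, 1.517]
force: [0.5, -0.1, -0.1]
grip_width: 0.0512
finger_force: 0.0
```

```bash
python3 - <<'E'
from h import *
f=grab_frame("wrist"); print(bot.observe()["grip_width"])
for r in regions_of("narrow_bar","wrist")[:1]:
    P=world(f,r["mask"]);Q=P[P[:,2]>.058];print(r["p"],len(Q),*rect(Q),np.median(Q[:,2]))
rows(.433,-.318,.16,1.443)
E
```

```text
0.051634960705690236
0.55 5844 [503.2  41. ] [ 22.  209.2] 1.514 0.06473435863352042
15 x [-0.965, -0.095, 0.055] [0.0, 0.0, 0.033]
```

>>> play_rows --plan '[[[-0.965,-0.095,0.055],[0,0,0.033],-0.2],[[-0.965,-0.095,0.055],[0,0,0.033],-0.2],[[-0.965,-0.095,0.055],[0,0,0.033],-0.2],[[-0.965,-0.095,0.055],[0,0,0.033],-0.2],[[-0.965,-0.095,0.055],[0,0,0.033],-0.2],[[-0.965,-0.095,0.055],[0,0,0.033],-0.2],[[-0.965,-0.095,0.055],[0,0,0.033],-0.2],[[-0.965,-0.095,0.055],[0,0,0.033],-0.2],[[-0.965,-0.095,0.055],[0,0,0.033],-0.2],[[-0.965,-0.095,0.055],[0,0,0.033],-0.2],[[-0.965,-0.095,0.055],[0,0,0.033],-0.2],[[-0.965,-0.095,0.055],[0,0,0.033],-0.2],[[-0.965,-0.095,0.055],[0,0,0.033],-0.2],[[-0.965,-0.095,0.055],[0,0,0.033],-0.2],[[-0.965,-0.095,0.055],[0,0,0.033],-0.2],[[0,0,0],[0,0,0],-0.2]]'

```text
clock: 19.75
position: [0.4321, -0.3189, 0.1586]
tool_rot: [-3.14, -0.0, 1.44]
force: [0.4, 0.4, -0.1]
grip_width: 0.0511
finger_force: 0.0
```

```bash
python3 - <<'E'
from h import *
f=grab_frame("wrist"); cv2.imwrite("pics/g.png",f["pixels"][...,::-1])
o=bot.observe();print(o["position"],o["tool_rot"],o["grip_width"])
for r in regions_of("brush","wrist")[:1]:
    P=world(f,r["mask"]);Q=P[P[:,2]>.008];c,s,a=rect(Q);print(r["p"],len(Q),c,s,a,np.median(Q[:,2]))
    d=np.array([np.cos(a),np.sin(a)]);x=(Q[:,:2]*1e3-c)@d;y=(Q[:,:2]*1e3-c)@[-d[1],d[0]]
    for k in range(-90,95,15):
        m=abs(x-k)<4
        if m.any(): print(k,np.percentile(y[m],[2,98]).round(1),np.median(Q[m,2]).round(4))
E
```

```text
[ 0.4326784  -0.31771137  0.15876984] [-3.14032199e+00 -7.75783941e-04  1.44156049e+00] 0.05154499089866978
0.87 6394 [ 432.6 -328.3] [ 47.9 186.4] 1.445 0.015921408371556686
-90 [-10.2  10.5] 0.0157
-75 [-11.7  10.3] 0.0156
-60 [-10.4  10.3] 0.0157
-45 [-10.4  12.1] 0.0157
-30 [-10.2  11.8] 0.0156
-15 [-11.1  11.5] 0.0157
0 [-11.   11.3] 0.0157
15 [-9.9 11.1] 0.0157
30 [-22.5  22.2] 0.0172
45 [-22.7  22.7] 0.0163
60 [-22.5  22. ] 0.0161
75 [-22.   21.9] 0.0165
90 [-22.7  21.4] 0.0159
```

View pics/g.png

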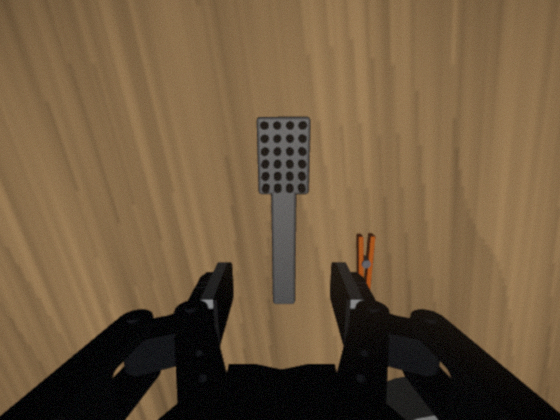

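The brush head is up at (284,155), with the handle running down to (284,300) between the open jaws. The peg at (366,262) is outside the gripping zone, since the depth-projected jaws are far nearer the camera.

>>> play_rows --plan '[[[-0.08,0.03,0.92],[0,0,0],-0.2],[[-0.08,0.02,0.92],[0,0,0],-0.2],[[0,0,0.92],[0,0,0],-0.2],[[0,0,0.92],[0,0,0],-0.2],[[0,0,0.92],[0,0,0],-0.1],[[0,0,0.92],[0,0,0],0],[[0,0,0],[0,0,0],0.1],[[0,0,0],[0,0,0],1],[[0,0,0],[0,0,0],1],[[0,0,0],[0,0,0],1],[[0,0,0],[0,0,0],1]]'

```text
clock: 21.22
position: [0.4343, -0.322, 0.0222]
tool_rot: [3.141, 0.0, 1.442]
force: [-1.0, 1.8, 8.9]
grip_width: 0.0221
finger_force: 50.0
```

```bash
python3 - <<'E'
from h import *
o=bot.observe();p=o["position"];print(p,o["tool_rot"])
c,s=np.cos(-.054),np.sin(-.054)
# brush at rack y=-30 : grasp point x=+8
T=np.array([.587,.035])+np.array([[c,-s],[s,c]])@[.008,-.032]; print(T)
rows(T[0],T[1],.14,-.054,start=(p[0],p[1],.121,o["tool_rot"][2]))
E
```

```text
[ 0.43433467 -0.32203351  0.02223737] [3.14061596e+00 4.05435584e-04 1.44234845e+00]
[0.59326118 0.00261485]
15 x [0.987, -0.385, -0.051] [0.0, -0.0, 0.665]
```

>>> play_rows --plan '[[[0,0,-1],[0,0,0],1],[[0,0,-1],[0,0,0],1],[[0,0,-1],[0,0,0],1],[[0,0,-1],[0,0,0],1],[[0.987,-0.385,-0.05],[0,0,0.665],1],[[0.987,-0.385,-0.05],[0,0,0.665],1],[[0.987,-0.385,-0.05],[0,0,0.665],1],[[0.987,-0.385,-0.05],[0,0,0.665],1],[[0.987,-0.385,-0.05],[0,0,0.665],1],[[0.987,-0.385,-0.05],[0,0,0.665],1],[[0.987,-0.385,-0.05],[0,0,0.665],1],[[0.987,-0.385,-0.05],[0,0,0.665],1],[[0.987,-0.385,-0.05],[0,0,0.665],1],[[0.987,-0.385,-0.05],[0,0,0.665],1],[[0.987,-0.385,-0.05],[0,0,0.665],1],[[0.987,-0.385,-0.05],[0,0,0.665],1],[[0.987,-0.385,-0.05],[0,0,0.665],1],[[0.987,-0.385,-0.05],[0,0,0.665],1],[[0.987,-0.385,-0.05],[0,0,0.665],1],[[0,0,0],[0,0,0],1]]'

```text
clock: 23.72
position: [0.5938, 0.004, 0.1403]
tool_rot: [-3.141, -0.001, -0.053]
force: [-0.4, -0.1, -1.1]
grip_width: 0.0218
finger_force: 49.3
```

```bash
python3 - <<'E'
from h import *
f=grab_frame("wrist"); cv2.imwrite("pics/hh.png",f["pixels"][...,::-1])
o=bot.observe();print(o["position"],o["tool_rot"],o["grip_width"])
for r in regions_of("brush","wrist")[:1]:
    P=world(f,r["mask"]);Q=P[P[:,2]>.09];c,s,a=rect(Q);print(r["p"],len(Q),c,s,a,np.median(Q[:,2]))
    A=np.c_[Q,np.ones(len(Q))]; k=Q[:,2]<np.median(Q[:,2])+.004
    print("slope",np.linalg.lstsq(np.c_[Q[k,:2],np.ones(k.sum())],Q[k,2],rcond=None)[0])
rows(.5933,.0026,.088,-.054)
E
```

```text
[0.59270021 0.00318745 0.14018316] [-3.14157787e+00  1.30959138e-04 -5.23618262e-02] 0.02191144818531702
0.88 19800 [608.    3.5] [ 48.4 143.4] -0.049 0.13394874561921677
slope [-0.00168567  0.00092247  0.13463972]
3 x [0.015, 0.0, 0.696] [0.0, 0.001, 0.003]
```

View pics/hh.png

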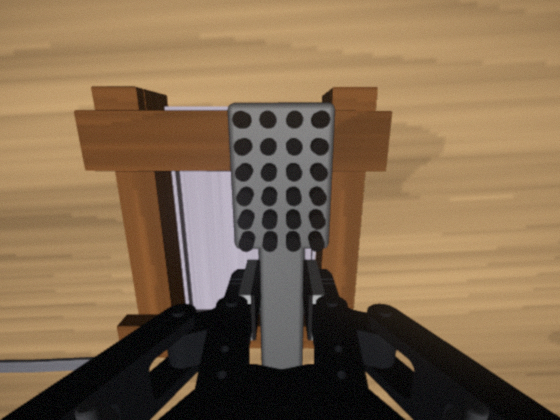

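The brush is level and held over the tray, with its head over the wide bar at (280,180). Lower it.

>>> play_rows --plan '[[[0,0,0.73],[0,0,0],1],[[0,0,0.73],[0,0,0],1],[[0,0,0.73],[0,0,0],1],[[0,0,0.03],[0,0,0],1],[[0,0,0],[0,0,0],1]]'

```text
clock: 24.45
position: [0.5923, 0.0027, 0.0839]
tool_rot: [3.141, 0.001, -0.054]
force: [-0.1, -0.6, -0.6]
grip_width: 0.0221
finger_force: 58.5
```

>>> play_rows --plan '[[[0,0,0.03],[0,0,0],1],[[0,0,0.02],[0,0,0],1],[[0,0,0],[0,0,0],1]]'

```text
clock: 24.82
position: [0.5927, 0.0029, 0.0835]
tool_rot: [-3.141, -0.0, -0.054]
force: [-0.9, -0.3, -0.5]
grip_width: 0.0222
finger_force: 58.5
```

>>> play_rows --plan '[[[0,0,0.04],[0,0,0],1],[[0,0,0],[0,0,0],1]]'

```text
clock: 25.08
position: [0.5928, 0.0028, 0.0825]
tool_rot: [-3.142, -0.0, -0.054]
force: [-0.3, 0.3, -0.5]
grip_width: 0.0223
finger_force: 58.6
```

>>> play_rows --plan '[[[0,0,0.05],[0,0,0],1],[[0,0,0],[0,0,0],1]]'

```text
clock: 25.32
position: [0.5928, 0.0029, 0.0822]
tool_rot: [-3.141, -0.0, -0.054]
force: [-5.8, 0.8, 18.3]
grip_width: 0.0221
finger_force: 60.7
```

```bash
python3 - <<'E'
from h import *
f=grab_frame("wrist"); o=bot.observe();print(o["position"],o["force"])
P=world(f,f["depth"]>0)
for n in ("brush","wide_bar"):
  for r in regions_of(n,"wrist")[:1]:
    P=world(f,r["mask"]);print(n,*rect(P[P[:,2]>.05]),np.percentile(P[:,2],[5,25,50,75,95]))
E
```

```text
[0.59282821 0.00283736 0.08218717] [-5.23560972  0.56140871 17.8477257 ]
brush [608.3   3.1] [ 50.  140.9] -0.055 [0.07756384 0.07847024 0.07910745 0.08765685 0.08936089]
wide_bar [662.1  33.2] [ 41.  210.7] 1.515 [0.06361181 0.06429487 0.06474089 0.06517659 0.06579629]
```

>>> play_rows --plan '[[[0,0,0],[0,0,0],0],[[0,0,0],[0,0,0],0],[[0,0,-0.5],[0,0,0],0],[[0,0,-1],[0,0,0],0],[[0,0,-1],[0,0,0],0],[[0,0,-1],[0,0,0],0],[[0,0,-1],[0,0,0],0]]'

```text
clock: 26.35
position: [0.5927, 0.0027, 0.1954]
tool_rot: [-3.142, -0.001, -0.054]
force: [0.4, 0.1, -0.1]
grip_width: 0.0428
finger_force: 0.0
```

```bash
python3 - <<'E'
from h import *
f=grab_frame("wrist"); o=bot.observe();print(o["position"],o["grip_width"])
for n in ("brush","wide_bar"):
  for r in regions_of(n,"wrist")[:1]:
    P=world(f,r["mask"]);print(n,*rect(P[P[:,2]>.05]),np.percentile(P[:,2],[5,25,50,75,95]))
f=grab_frame("top")
for r in regions_of("spoon","top")[:1]: P=world(f,r["mask"]);print(*rect(P))
rows(.437,.322,.16,1.52)
E
```

```text
[0.59396087 0.0027159  0.19847466] 0.04282941275194849
brush [584.    2.3] [ 48.8 189.6] -0.035 [0.07717828 0.07828458 0.0789102  0.07985414 0.08923152]
wide_bar [661.8  33. ] [ 39.9 210.2] 1.515 [0.06349523 0.06427443 0.0647614  0.06525049 0.06593995]
[604.1  98.1] [ 55.7 198.9] 0.197
16 x [0.225, -0.96, 0.084] [-0.0, 0.0, -0.656]
```

>>> play_rows --plan '[[[0.225,-0.96,0.08],[0,0,-0.656],0],[[0.225,-0.96,0.08],[0,0,-0.656],0],[[0.225,-0.96,0.08],[0,0,-0.656],0],[[0.225,-0.96,0.08],[0,0,-0.656],0],[[0.225,-0.96,0.08],[0,0,-0.656],0],[[0.225,-0.96,0.08],[0,0,-0.656],0],[[0.225,-0.96,0.08],[0,0,-0.656],0],[[0.225,-0.96,0.08],[0,0,-0.656],0],[[0.225,-0.96,0.08],[0,0,-0.656],0],[[0.225,-0.96,0.08],[0,0,-0.656],0],[[0.225,-0.96,0.08],[0,0,-0.656],0],[[0.225,-0.96,0.08],[0,0,-0.656],0],[[0.225,-0.96,0.08],[0,0,-0.656],0],[[0.225,-0.96,0.08],[0,0,-0.656],0],[[0.225,-0.96,0.08],[0,0,-0.656],0],[[0.225,-0.96,0.08],[0,0,-0.656],0],[[0,0,0],[0,0,0],0],[[0,0,0],[0,0,0],0]]'

```text
clock: 28.85
position: [0.4374, 0.3215, 0.1614]
tool_rot: [-3.141, 0.0, 1.519]
force: [-0.1, -0.6, 0.1]
grip_width: 0.0431
finger_force: 0.0
```

```bash
python3 - <<'E'
from h import *
f=grab_frame("wrist"); cv2.imwrite("pics/i.png",f["pixels"][...,::-1])
o=bot.observe();print(o["position"],o["tool_rot"],o["grip_width"])
for r in regions_of("spoon","wrist")[:2]:
    Q=world(f,r["mask"]);c,s,a=rect(Q);print(r["p"],len(Q),c,s,a)
    d=np.array([np.cos(a),np.sin(a)]);x=(Q[:,:2]*1e3-c)@d;y=(Q[:,:2]*1e3-c)@[-d[1],d[0]]
    for k in range(-90,105,15):
        m=abs(x-k)<4
        if m.any(): print(k,np.percentile(y[m],[3,97]).round(1),np.median(Q[m,2]).round(4))
    m=(x<60)&(x>-60); b=np.polyfit(Q[m,1],Q[m,0],1); print("x at y=.30,.33:",np.polyval(b,[.30,.33]),"yaw",np.arctan2(1,b[0]))
E
```

```text
[0.43759174 0.32139889 0.16146442] [-3.14149799e+00  3.75309586e-04  1.51861887e+00] 0.04266547187078896
0.77 4140 [439.4 313. ] [ 46.2 204.5] 1.54
-90 [-1.6 12.8] 0.0073
-75 [-0.6 12.2] 0.0085
-60 [-2.  11.9] 0.0098
-45 [-2.1 11.4] 0.0111
-30 [-2.4 10.9] 0.0122
-15 [-2.6  9.5] 0.0127
0 [-3.8  9. ] 0.013
15 [-5.3  9.8] 0.0133
30 [-6.5  8.1] 0.0139
45 [-6.7  8.9] 0.0141
60 [-13.9  12.7] 0.0148
75 [-21.   20.3] 0.0056
90 [-19.8  18.8] 0.0077
x at y=.30,.33: [0.43567611 0.43790853] yaw 1.4965192191426744
0.51 388 [594.3 223. ] [ 14.  288.3] -0.807Traceback (most recent call last):
  File "<stdin>", line 10, in <module>
    raise TypeError("expected non-empty vector for x")
TypeError: expected non-empty vector for x
```

View pics/i.png

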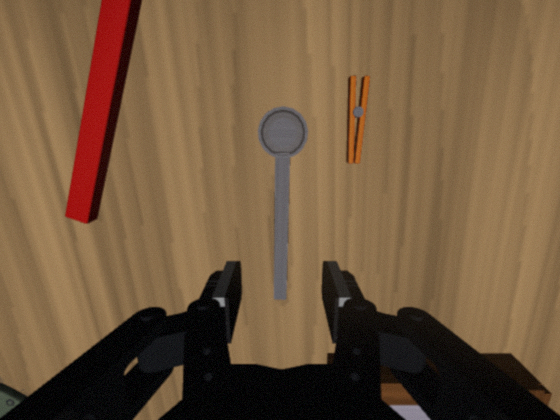

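The bowl is at (283,131) and the handle runs down to (281,298), well aligned between the jaws. Close to about 25 mm on the way down and grip.

>>> play_rows --plan '[[[0.1,0,0.96],[0,0,0.15],0.4],[[0.1,0,0.96],[0,0,0],0.4],[[0,0,0.96],[0,0,0],0.4],[[0,0,0.96],[0,0,0],0.4],[[0,0,0.96],[0,0,0],0.4],[[0,0,0.96],[0,0,0],0.4],[[0,0,0],[0,0,0],0.4]]'

```text
clock: 29.82
position: [0.4369, 0.326, 0.0164]
tool_rot: [-3.14, 0.002, 1.497]
force: [0.4, 0.1, 0.7]
grip_width: 0.0259
finger_force: 0.0
```

>>> play_rows --plan '[[[0,0,0],[0,0,0],1],[[0,0,0],[0,0,0],1],[[0,0,0],[0,0,0],1],[[0,0,0],[0,0,0],1]]'

```text
clock: 30.32
position: [0.4376, 0.327, 0.0182]
tool_rot: [3.141, -0.0, 1.498]
force: [-1.0, -0.5, 5.1]
grip_width: 0.012
finger_force: 50.0
```

```bash
python3 - <<'E'
from h import *
o=bot.observe();p=o["position"];print(p,o["tool_rot"])
c,s=np.cos(-.054),np.sin(-.054)
T=np.array([.587,.035])+np.array([[c,-s],[s,c]])@[.013,.034]; print(T)
rows(T[0],T[1],.15,-.054,start=(p[0],p[1],p[2]+.1,o["tool_rot"][2]))
E
```

```text
[0.43758792 0.3270156  0.0181882 ] [ 3.14098278e+00 -4.95435035e-04  1.49793034e+00]
[0.60181616 0.06824878]
14 x [-0.204, 0.948, -0.091] [0.0, -0.0, 0.739]
```

>>> play_rows --plan '[[[0,0,-1],[0,0,0],1],[[0,0,-1],[0,0,0],1],[[0,0,-1],[0,0,0],1],[[0,0,-1],[0,0,0],1],[[-0.204,0.948,-0.09],[0,0,0.739],1],[[-0.204,0.948,-0.09],[0,0,0.739],1],[[-0.204,0.948,-0.09],[0,0,0.739],1],[[-0.204,0.948,-0.09],[0,0,0.739],1],[[-0.204,0.948,-0.09],[0,0,0.739],1],[[-0.204,0.948,-0.09],[0,0,0.739],1],[[-0.204,0.948,-0.09],[0,0,0.739],1],[[-0.204,0.948,-0.09],[0,0,0.739],1],[[-0.204,0.948,-0.09],[0,0,0.739],1],[[-0.204,0.948,-0.09],[0,0,0.739],1],[[-0.204,0.948,-0.09],[0,0,0.739],1],[[-0.204,0.948,-0.09],[0,0,0.739],1],[[-0.204,0.948,-0.09],[0,0,0.739],1],[[-0.204,0.948,-0.09],[0,0,0.739],1],[[0,0,0],[0,0,0],1],[[0,0,0],[0,0,0],1]]'

```text
clock: 32.83
position: [0.6015, 0.0688, 0.1493]
tool_rot: [-3.141, 0.0, -0.052]
force: [-0.9, 0.5, -0.9]
grip_width: 0.0119
finger_force: 49.4
```

```bash
python3 - <<'E'
from h import *
f=grab_frame("wrist"); cv2.imwrite("pics/j.png",f["pixels"][...,::-1])
o=bot.observe();print(o["position"],o["tool_rot"],o["grip_width"])
for r in regions_of("spoon","wrist")[:1]:
    P=world(f,r["mask"]);Q=P[P[:,2]>.1];print(r["p"],len(Q),*rect(Q),Q[:,2].min(),np.percentile(Q[:,2],[2,50,98]))
    for k in np.arange(.6,.72,.01):
        m=abs(Q[:,0]-k)<.004
        if m.sum()>5: print(round(k,2),np.percentile(Q[m,1],[3,97]).round(4),np.median(Q[m,2]).round(4))
rows(.6018,.0682,.088,-.054)
E
```

```text
[0.60154616 0.0690785  0.14917323] [-3.14104943e+00  1.09233146e-04 -5.18003009e-02] 0.011724717642290404
0.56 12257 [617.4  75.1] [ 44.5 143.3] -0.186 0.1335702150421279 [0.13490619 0.14329742 0.14733145]
0.6 [0.0635 0.0746] 0.1444
0.61 [0.063 0.074] 0.1447
0.62 [0.0621 0.0744] 0.1449
0.63 [0.0617 0.074 ] 0.1452
0.64 [0.0609 0.0739] 0.1454
0.65 [0.0504 0.0809] 0.1431
0.66 [0.0458 0.086 ] 0.1369
0.67 [0.0453 0.0863] 0.1367
0.68 [0.0491 0.0822] 0.1405
0.69 [0.0583 0.0738] 0.1467
3 x [0.004, 0.012, 0.815] [-0.001, 0.0, 0.005]
```

View pics/j.png

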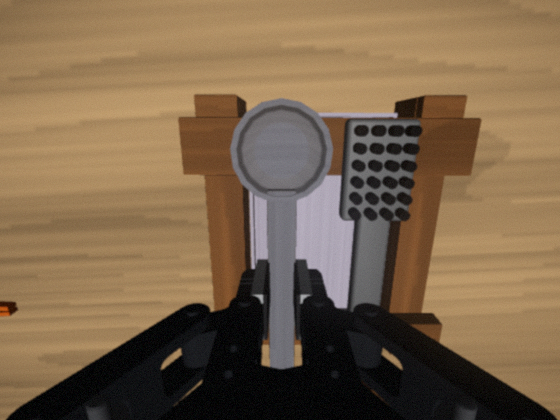

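The spoon is held level, bowl up at (281,148) over the wide bar and clear of the brush at (380,170). Lower it.

>>> play_rows --plan '[[[0,0,0.9],[0,0,0],1],[[0,0,0.9],[0,0,0],1],[[0,0,0.7],[0,0,0],1],[[0,0,0.22],[0,0,0],1],[[0,0,0],[0,0,0],1]]'

```text
clock: 33.55
position: [0.6017, 0.0684, 0.0815]
tool_rot: [-3.141, -0.0, -0.053]
force: [0.2, -1.0, -0.3]
grip_width: 0.012
finger_force: 49.4
```

>>> play_rows --plan '[[[0,0,0.04],[0,0,0],1],[[0,0,0.02],[0,0,0],1],[[0,0,0],[0,0,0],1]]'

```text
clock: 33.92
position: [0.602, 0.0683, 0.081]
tool_rot: [-3.141, -0.001, -0.054]
force: [-6.0, 0.4, 17.4]
grip_width: 0.0119
finger_force: 51.3
```

>>> play_rows --plan '[[[0,0,-0.02],[0,0,0],0.3],[[0,0,0],[0,0,0],0.3],[[0,0,0],[0,0,0],0.3],[[0,0,-0.5],[0,0,0],0.3],[[0,0,-1],[0,0,0],0.3],[[0,0,-1],[0,0,0],0.3],[[0,0,-1],[0,0,0],0.3],[[0,0,-1],[0,0,0],0.3],[[0,0,-1],[0,0,0],0.3],[[-0.8,0,-1],[0,0,0],0.3],[[-1,0,-1],[0,0,0],0.3],[[0,0,0],[0,0,0],0.3]]'

```text
clock: 35.42
position: [0.5563, 0.0707, 0.2704]
tool_rot: [-3.14, -0.003, -0.054]
force: [0.6, 0.5, 0.1]
grip_width: 0.03
finger_force: 0.0
```

```bash
python3 - <<'E'
from h import *
f=grab_frame("wrist"); cv2.imwrite("pics/k.png",f["pixels"][...,::-1])
c,s=np.cos(-.054),np.sin(-.054)
for n in ("wide_bar","narrow_bar","brush","spoon"):
  for r in regions_of(n,"wrist")[:1]:
    P=world(f,r["mask"]);P=P[P[:,2]>.055];C,S,a=rect(P);d=C/1000-[.587,.035]
    print(n,r["p"],"rack",(np.array([c*d[0]+s*d[1],-s*d[0]+c*d[1]])*1e3).round(1),S,a+.054,np.percentile(P[:,2],[5,50,95]).round(4))
E
```

```text
wide_bar 0.89 rack [75.   1.9] [ 41.9 210.2] 1.568 [0.0633 0.0648 0.0661]
narrow_bar 0.68 rack [-83.4   1.5] [ 22.3 208.8] 1.571 [0.0587 0.0646 0.0659]
brush 0.89 rack [ -1.5 -31.5] [ 48.5 187.7] -0.005999999999999998 [0.0769 0.079  0.0892]
spoon 0.98 rack [ 1.1 40.6] [ 43.7 198.4] -0.08300000000000002 [0.0675 0.0745 0.0788]
```

View pics/k.png

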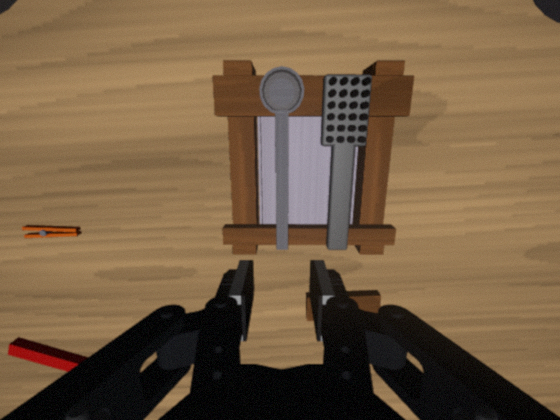

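Everything is placed. The spoon runs (282,90)–(282,248) and the brush (347,110)–(338,248), both across the two bars with a gap between them. The bars are flush and square, and the offcut and pegs are still in place.

```bash
python3 -c "
from workcell import bot
print(bot.job_done())"
```

```text
the job is handed in; nothing more can be done
None
```

I built the rack and handed it in at about 35 s of the 72 s allowed. The last picture shows both bars flush against their stops, with the brush and spoon across them, not touching, and everything let go; the hand-in gave no verdict back.

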